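# Hold up the notched battery cover plate, label up

## Task

Three clear cover plates for battery packs stand on edge in the wooden rack. Find the one with a frosted end, marked by a small notch cut out of its corner, lift it out by its clear part (fingers off the frosted end), and hold it up for reading: the label about 20 cm above the white spot of the round green mat, and the labelled face turned upward, leaned back half way to flat (45 degrees from flat) or flatter. Leave the two spare plates in the rack, and the spray can and tape roll where they are; finish still holding the plate steady in the air, do not put it down.

Things in the scene. Friction and masses are not known exactly. Their poses are not given: they have to be found in the camera images.
- cover: The wanted plate, acrylic, 110 x 60 x 8 mm, 36 to 78 g, standing on a long edge in a rack slot, facing any way. Origin: centre of its lower long edge. x: along the length towards the white frosted end (x = 23 to 55 mm; the rest is clear pale blue). y: across the thickness, out of the labelled face. z: across the 60 mm height, up at the start.
- cover_notch (a point): Centre of the 12 x 12 mm notch cut out of the upper corner of the frosted end: at x = 49, y = 0, z = 54 mm in the cover's frame. With the label facing you and the notch at the top, it is the top left corner. Axes as the cover's.
- cover_label (a point): Centre of the yellow label with black bars (26 x 34 mm), on the +y face of the frosted end only: at x = 40, y = 4, z = 24 mm in the cover's frame. Axes as the cover's.
- cover_grip (a point): A good point to pinch the cover across its 8 mm thickness: in its clear part, at x = -15, y = 0, z = 48 mm in the cover's frame, 12 mm below its upper edge. Axes as the cover's.
- spare_a: Spare plate, same 110 x 60 x 8 mm size, all clear pale blue, with no frosted end, no label and square corners; stands in another slot of the rack. Origin and axes as for the cover.
- spare_b: Second spare plate, just like spare_a, in the remaining slot.
- rack: Fixed wooden rack, 126 x 160 x 28 mm, facing any way. Origin: centre of its underside. Three slots run along its x axis, at y = -62, 0 and 62 mm: 114 mm long, 10 mm wide, 20 mm deep (floor 8 mm above the table), so a plate's upper edge is 68 mm above the table. Which slot has which plate varies; rack and mat may swap sides of the bench.
- mat: Thin round green mat, 180 mm diameter, 3 mm thick, lying on the table on the other side of the bench from the rack; a white spot of 60 mm diameter marks its centre. Origin: its centre, at table height. Nothing stands on it.
- can: Spray can, 60 mm diameter, 170 mm tall, standing on the table beyond the work. Origin: centre of its underside. To be left alone.
- tape: Roll of tape lying flat, 84 mm outside diameter, 24 mm high, between rack and mat, on this side of the can. Origin: centre of its underside. To be left alone.
Things that resemble listed ones, but are neither listed nor needed, are in the scene too. Of the things that look like the rack, the smaller one is meant. Leave any orange look-alike of the cover alone.

How it is judged:
By the outcome, as a careful person would: the job done as asked, in the order asked, and still so for the second after the job is handed in, while the arm keeps its last pose, push and grip.
It also fails if it takes over 34 s, if anything falls off the work surface, if the arm or the gripper's body presses on something with over 40 N, if the wrist force passes 120 N, or if a joint passes its speed limit or range.

## Robot

A 6-joint arm with a two-finger parallel gripper is mounted at the origin on the work surface. World frame = base frame: x ahead of the robot, y to its left, z up, the work surface at z = 0. Lengths are in m, angles in degrees, forces in N, time in s.
With the tool pointing down it reaches from about 0.375 to 0.9 m from the base axis. Payload 3.1 kg.
Tool frame: the origin (TCP) lies between the finger pads; the fingertips stand 11 mm ahead of it and the grasp point (between the pads) lies 8 mm behind it; x points along the fingers, y is the direction in which the jaws open and shut, and the axes are right-handed (so a half turn about x gives the same grasp; the last joint's range is limited). The gripper opens to 87 mm and grips with 3 to 60 N. Pads are 19 mm wide; open, the fingers measure 117 mm over their backs; the gripper's body (75 mm by 190 mm) begins 51 mm behind the grasp point.
Start: joints at [-78.524, 30.224, 82.088, -0, 67.689, -10.227], TCP at [0.231, -0.581, 0.234] pointing down, gripper open.
Joint ranges: [-176.69, 176.69], [-43.24, 126.21], [12.49, 139.97], [-82, 262], [0, 151.66], [-163.58, 163.58]. Speed limits (degrees/s): [159.86, 159.86, 180, 180, 180, 180].

## Interface

Orientations are given as a 3x3 rotation matrix whose columns are the frame's x, y, z axes.
In Python, from rig import bot gives the robot as it stands.
- The arm moves only by the shell command python3 -m inch 'ROWS' [OPENING]. ROWS is a JSON object of lists of equal length, an entry for each row: "dp": the shift along the tool's x, y, z in mm, a list of three; "yaw": the turn about the tool's x in degrees. In form: {"dp": [[tx, ty, tz], ...], "yaw": [yaw, ...]}. A call has 1 to 20 rows; each row shifts and turns the commanded pose from where the row before left it, along the tool's axes as they then stand; what a row does not reach is not made up. A row lasts 1/12 s, in which the tool goes at most 41.7 mm and 7.16 degrees, less where a joint would pass 70% of its speed; a pose out of reach is approached as far as the arm can. A call is refused whole if a number of a shift passes 41.7 or a number of a turn 7.16, either way. A call with a gripper value outside its range is refused whole. OPENING is the finger opening in mm, from 0 to 87, set as the call begins (- or left out, the last holds). The fingers move at their own pace and stop on an object; the grip force is fixed at half the most. Time passes only in rows, so rows that do not move let the fingers close. It gives the time, the measured TCP pose, the force and the opening at its end, in the units of the state.
- bot.read_state(): the state, without advancing time (a new reading comes with each control period).
- bot.capture(name): name is "scene" or "top"; returns a dict with "color" (400x640x3 uint8, red, green, blue), "intrinsics" (3x3 intrinsics, pixels), "pose" (4x4, takes a point from camera to world coordinates). Camera axes: x right, y down, z forward; pixel columns grow to the right and rows downward; lengths in m; the calibration is good to about 2 mm. A picture is of the moment at which its call begins. There is no depth.
- bot.hand_in(): hands the job in, once; it reports no verdict.
The state is a dict: "time_s": time; "joint_positions": joint angles; "qvel": joint speeds; "tau": joint torques, N m; "position": TCP position; "tcp_rot": TCP orientation; "force": force on the tool from outside, world axes, zero at the start; "moment": the same for the moment, N m; "opening": opening from 0.0 (shut) to 1.0 (fully open).
Only numpy, scipy, OpenCV 4.12 (cv2) and the standard library are available. Lean on these libraries where they do the work, as an engineer would, in place of code of your own. Each camera call takes 0.05 s, during which the arm holds its last target.

## Working session

There is one attempt and no reset: what is moved stays moved. The work goes in short steps, Python scripts to look and compute and a shell command to move; the robot and the scene stay as the last step left them, time stands still between calls to the robot, and variables do not carry over. Pictures are saved under pics/ and viewed, and the job is handed in when it is done.

```bash
mkdir -p pics; ls; python3 - <<'E'
from rig import bot
import cv2,numpy as np
for n in("scene","top"):
    c=bot.capture(n); cv2.imwrite(f"pics/{n}0.png",c["color"][:,:,::-1]); print(n,c["intrinsics"].tolist(),np.round(c["pose"],4).tolist())
s=bot.read_state();print(s["time_s"],s["position"],np.round(s["tcp_rot"],3).tolist(),s["force"],s["opening"])
E
```

```text
pics
scene [[447.8508215038582, 0.0, 318.6047264621531], [0.0, 447.8508215038582, 201.58324422331947], [0.0, 0.0, 1.0]] [[0.079, 0.7186, -0.6909, 1.3199], [0.9969, -0.0568, 0.0549, -0.1171], [0.0002, -0.6931, -0.7208, 0.8867], [0.0, 0.0, 0.0, 1.0]]
top [[373.6829475204081, 0.0, 319.4472052360061], [0.0, 373.6829475204081, 197.24036473275092], [0.0, 0.0, 1.0]] [[-0.0171, -0.9981, 0.0586, 0.4625], [-0.9998, 0.0176, 0.0084, -0.0611], [-0.0094, -0.0584, -0.9982, 0.8973], [0.0, 0.0, 0.0, 1.0]]
0.1 [ 0.23104127 -0.58002913  0.23266121] [[-0.0, 0.37, -0.929], [0.002, -0.929, -0.37], [-1.0, -0.002, -0.0]] [ 0.28908187  0.38803613 -0.40635064] 1.0024977030951987
```

View pics/scene0.png

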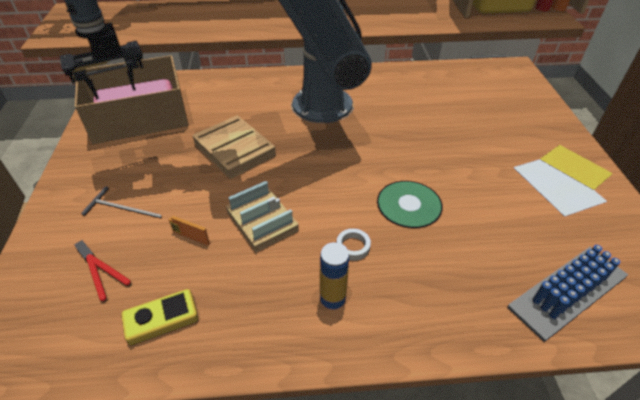

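View pics/top0.png

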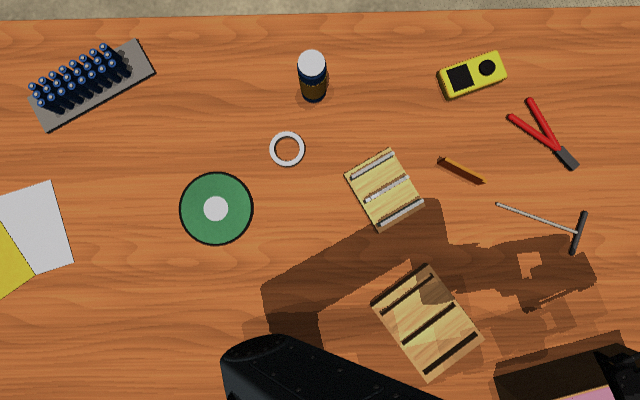

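```bash
python3 - <<'E'
import cv2
a=cv2.imread("pics/scene0.png")[170:260,210:310];b=cv2.imread("pics/top0.png")[140:240,335:435]
cv2.imwrite("pics/c1.png",cv2.resize(a,(800,720),interpolation=cv2.INTER_CUBIC)[:600] if 0 else cv2.resize(a,(660,594),interpolation=cv2.INTER_CUBIC))
cv2.imwrite("pics/c2.png",cv2.resize(b,(600,600),interpolation=cv2.INTER_CUBIC))
E
```

```text
(no output)
```

View pics/c1.png

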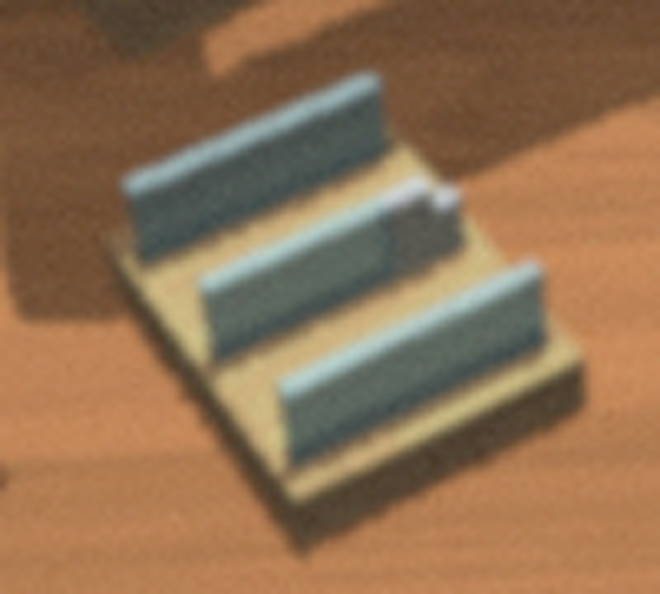

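View pics/c2.png

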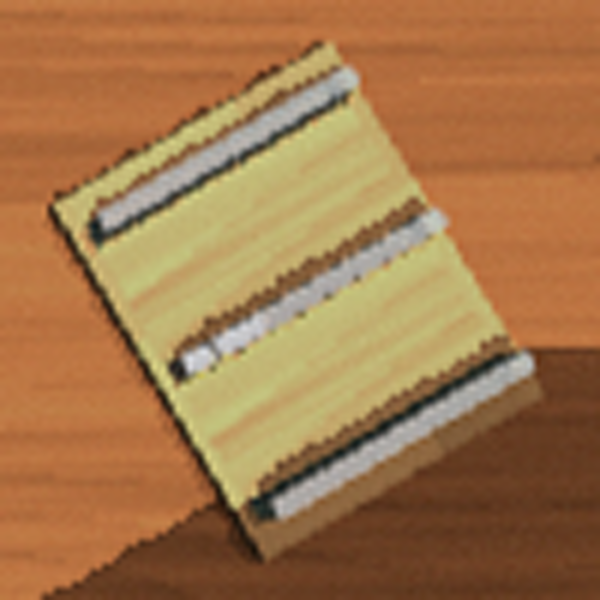

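Candidates are the plates at scene pixels (250,195), (260,208) and (272,222), the orange look-alike at (189,231), and the larger empty rack at (234,145). The middle plate (260,208) has the frosted right end and the notch, and the close crop confirms it. No yellow shows on the face towards the camera, so the label faces the robot, which agrees with the handedness given for the notch. Next I'll measure.

```bash
cat > h.py <<'E'
import numpy as np
K={'s':(447.8508,318.6047,201.5832),'t':(373.6829,319.4472,197.2404)}
P={'s':np.array([[0.079,0.7186,-0.6909,1.3199],[0.9969,-0.0568,0.0549,-0.1171],[0.0002,-0.6931,-0.7208,0.8867]]),
't':np.array([[-0.0171,-0.9981,0.0586,0.4625],[-0.9998,0.0176,0.0084,-0.0611],[-0.0094,-0.0584,-0.9982,0.8973]])}
def ray(c,u,v,z):
    f,cx,cy=K[c];d=P[c][:,:3]@[(u-cx)/f,(v-cy)/f,1];o=P[c][:,3]
    return o+d*(z-o[2])/d[2]
def proj(c,p):
    f,cx,cy=K[c];q=P[c][:,:3].T@(np.asarray(p)-P[c][:,3]);return np.array([f*q[0]/q[2]+cx,f*q[1]/q[2]+cy])
E
python3 - <<'E'
from h import *
T=lambda x,y:(335+x/6-.5+.08,140+y/6-.5+.08)
S=lambda x,y:(210+x/6.6-.42,170+y/6.6-.42)
r=lambda n,p:print(n,np.round(p*1000,1))
for n,p in dict(midR=(443,219),notchstep=(212,345),sA1=(97,222),sA2=(352,77),sB1=(270,508),sB2=(530,362)).items(): r('t '+n,ray('t',*T(*p),.068))
for n,p in dict(farL=(207,283),step=(425,187),A1=(285,385),A2=(538,268),B1=(130,185),B2=(375,78)).items(): r('s '+n,ray('s',*S(*p),.068))
for n,p in dict(a=(332,42),b=(52,203),c=(262,560),d=(543,395)).items(): r('rack t '+n,ray('t',*T(*p),.028))
r('spot t',ray('t',215.5,208.5,.003));r('spot s',ray('s',409.5,203,.003))
r('can t',ray('t',311.5,60,.17));r('can s',ray('s',334,252,.17));r('tape t',ray('t',287,149,.024))
E
python3 -m inch --help | head -40
```

```text
t midR [ 554.9 -252.9   68. ]
t notchstep [ 509.6 -166.2   68. ]
t sA1 [ 556.1 -124.7   68. ]
t sA2 [ 608.6 -220.7   68. ]
t sB1 [ 449. -186.   68.]
t sB2 [ 501.2 -283.3   68. ]
s farL [ 557.3 -249.6   68. ]
s step [ 513.2 -167.4   68. ]
s A1 [ 610.1 -219.2   68. ]
s A2 [ 559.4 -125.4   68. ]
s B1 [ 503.1 -281.4   68. ]
s B2 [ 450.3 -186.8   68. ]
rack t a [ 629.6 -221.    28. ]
rack t b [ 568.3 -110.4   28. ]
rack t c [ 428.5 -188.4   28. ]
rack t d [ 490.2 -298.6   28. ]
spot t [492.3 196.3   3. ]
spot s [497.8 197.1   3. ]
can t [779.4 -43.8 170. ]
can s [775.  -42.8 170. ]
tape t [629.2  20.9  24. ]invalid input: not JSON, or not a number
```

```bash
python3 -m inch '{"dp":[[5,-18.7,-34.9],[5,-18.7,-34.9],[5,-18.7,-34.9],[5,-18.7,-34.9],[5,-18.7,-34.9],[5,-18.7,-34.9],[5,-18.7,-34.9],[5,-18.7,-34.9],[5,-18.7,-34.9],[5,-18.7,-34.9],[5,-18.7,-34.9],[5,-18.7,-34.9]],"yaw":[0,0,0,0,0,0,0,0,0,0,0,0]}' 30
python3 -m inch '{"dp":[[0,0,0],[0,0,0],[0,0,0],[0,0,0],[0,0,0],[0,0,0],[0,0,0],[0,0,0],[0,0,0],[0,0,0],[0,0,0],[0,0,0],[0,0,0],[0,0,0]],"yaw":[6.95,6.95,6.95,6.95,6.95,6.95,6.95,6.95,6.95,6.95,6.95,6.95,0,0]}'
python3 - <<'E'
from rig import bot
import numpy as np
s=bot.read_state();R=s["tcp_rot"];print(s["time_s"],s["position"],np.round(R,3).tolist(),s["joint_positions"],s["opening"]*87)
print(np.degrees(np.arctan2(R[1,1],R[0,1])), R.T@(np.array([.5366,-.2167,.048])-s["position"])*1000)
E
```

```text
time_s: 1.1
position: [0.538, -0.2154, 0.173]
tcp_rot: [[-0.001, 0.37, -0.929], [0.0, -0.929, -0.37], [-1.0, -0.001, 0.001]]
force: [0.9, -0.8, 0.3]
opening: 0.353
time_s: 2.27
position: [0.537, -0.2171, 0.1732]
tcp_rot: [[-0.001, -0.879, -0.477], [0.0, -0.477, 0.879], [-1.0, 0.0, 0.001]]
force: [-0.4, -0.8, -0.6]
opening: 0.343
2.2667 [ 0.53704016 -0.21714828  0.17322143] [[-0.001, -0.879, -0.477], [0.0, -0.477, 0.879], [-1.0, 0.0, 0.001]] [-3.30638218e+01  3.10890624e+01  9.21334825e+01  2.44885849e-03
  5.68247781e+01  1.18455996e+02] 29.80833115880267
-151.5211510916343 [125.22190198   0.1277998    0.51085541]
```

```bash
python3 -m inch '{"dp":[[25,0,0],[25,0,0],[25,0,0],[20,0,0],[15,0,0],[10,0,0],[5,0,0],[0,0,0]],"yaw":[0,0,0,0,0,0,0,0]}'
python3 - <<'E'
from rig import bot
import cv2
c=bot.capture("scene")["color"][:,:,::-1];t=bot.capture("top")["color"][:,:,::-1]
a=cv2.resize(c[150:260,200:320],(660,605))[:600];cv2.imwrite("pics/g1.png",a)
cv2.imwrite("pics/g2.png",cv2.resize(t[130:240,330:440],(600,600)))
E
```

```text
time_s: 2.93
position: [0.5368, -0.217, 0.0476]
tcp_rot: [[-0.002, -0.88, -0.475], [0.001, -0.475, 0.88], [-1.0, 0.001, 0.002]]
force: [0.4, 0.4, -0.1]
opening: 0.345
```

View pics/g1.png

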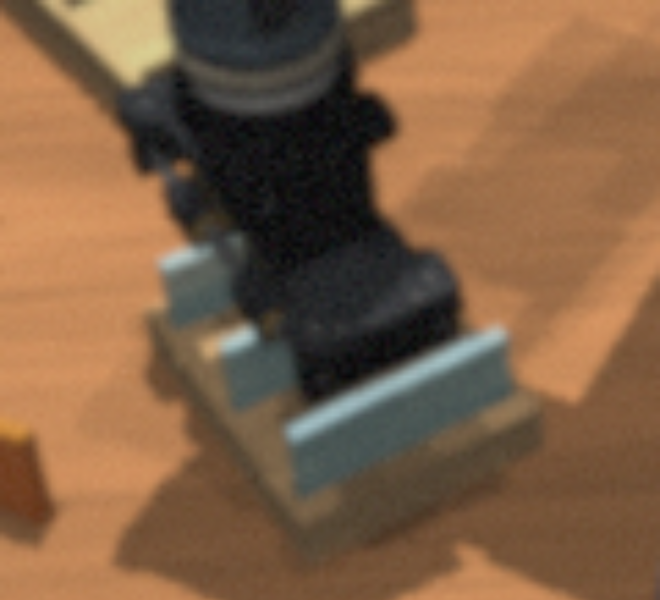

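The gripper straddles the middle plate and is clear of both spares. I'll close and lift.

```bash
python3 -m inch '{"dp":[[0,0,0],[0,0,0],[0,0,0],[0,0,0],[0,0,0],[0,0,0]],"yaw":[0,0,0,0,0,0]}' 0
python3 -m inch '{"dp":[[-8,0,0],[-12,0,0],[-20,0,0],[-30,0,0],[-30,0,0],[-30,0,0],[-30,0,0],[-30,0,0],[0,0,0]],"yaw":[0,0,0,0,0,0,0,0,0]}'
python3 - <<'E'
from rig import bot
import cv2
c=bot.capture("scene")["color"][:,:,::-1];t=bot.capture("top")["color"][:,:,::-1]
cv2.imwrite("pics/l1.png",cv2.resize(c[100:280,150:350],(660,594)));print(bot.read_state()["joint_positions"])
E
```

```text
time_s: 3.53
position: [0.5374, -0.2175, 0.0491]
tcp_rot: [[0.0, -0.88, -0.475], [-0.001, -0.475, 0.88], [-1.0, -0.0, -0.001]]
force: [-0.7, -0.5, 3.0]
opening: 0.095
time_s: 4.28
position: [0.5406, -0.2192, 0.2462]
tcp_rot: [[0.012, -0.88, -0.474], [-0.008, -0.474, 0.88], [-1.0, -0.007, -0.012]]
force: [0.9, -0.7, -0.6]
opening: 0.092
[-3.30566025e+01  2.61723899e+01  8.83849686e+01  8.76759779e-03
  6.51964633e+01  1.18639036e+02]
```

View pics/l1.png

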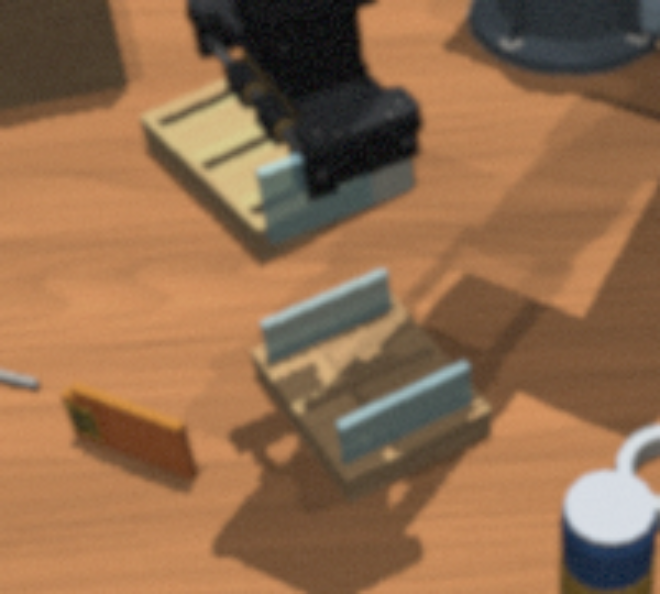

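```bash
python3 -m inch '{"dp":[[-3,-14.3,35.2],[-3,-14.3,35.2],[-3,-14.3,35.2],[-3,-14.3,35.2],[-3,-14.3,35.2],[-3,-14.3,35.2],[-3,-14.3,35.2],[-3,-14.3,35.2],[-3,-14.3,35.2],[-3,-14.3,35.2],[-3,-14.3,35.2]],"yaw":[0,0,0,0,0,0,0,0,0,0,0]}'
python3 -m inch '{"dp":[[0,0,0],[0,0,0],[0,0,0],[0,0,0],[0,0,0],[0,0,0],[0,0,0],[0,0,0],[0,0,0],[0,0,0],[0,0,0],[0,0,0],[0,0,0],[0,0,0],[0,0,0],[0,0,0],[0,0,0],[0,0,0],[0,0,0],[0,0,0]],"yaw":[-7,-7,-7,-7,-7,-7,-7,-7,-7,-7,-7,-7,-7,-7,-7,-7,-7,-7,-7,-7]}'
python3 -m inch '{"dp":[[0,0,0],[0,0,0],[0,0,0],[0,0,0]],"yaw":[-7,-7,-7,0]}'
python3 - <<'E'
from rig import bot
import numpy as np
s=bot.read_state();print(s["joint_positions"],np.degrees(np.arctan2(*s["position"][1::-1])))
E
```

```text
time_s: 5.3
position: [0.4903, 0.1998, 0.2702]
tcp_rot: [[-0.004, -0.881, -0.474], [-0.001, -0.474, 0.881], [-1.0, 0.004, 0.001]]
force: [1.1, 0.4, -0.2]
opening: 0.088
time_s: 6.97
position: [0.4908, 0.198, 0.2698]
tcp_rot: [[-0.004, 0.98, -0.197], [-0.001, -0.197, -0.98], [-1.0, -0.004, 0.001]]
force: [0.2, 0.2, -0.8]
opening: 0.086
time_s: 7.3
position: [0.4908, 0.1979, 0.2699]
tcp_rot: [[-0.004, 0.987, 0.164], [-0.001, 0.164, -0.987], [-1.0, -0.004, -0.0]]
force: [-0.3, 0.1, -0.2]
opening: 0.086
[9.85521652e+00 2.04064140e+01 9.31084537e+01 4.78117608e-03
 6.67272742e+01 4.42897951e-01] 21.9654054321088
```

Holding the plate, I'll now find out how the arm behaves at the edge of its reach. The rows cannot command tilt directly.

```bash
python3 -m inch '{"dp":[[0,40,0],[0,40,0],[0,40,0],[0,40,0],[0,40,0],[0,40,0],[0,40,0],[0,40,0],[0,40,0],[0,40,0]],"yaw":[0,0,0,0,0,0,0,0,0,0]}'
python3 -m inch '{"dp":[[0,20,0],[0,20,0],[0,20,0],[0,20,0]],"yaw":[0,0,0,0]}'
python3 - <<'E'
from rig import bot
s=bot.read_state();print(s["joint_positions"],s["position"])
E
```

```text
time_s: 8.13
position: [0.8782, 0.2611, 0.2692]
tcp_rot: [[-0.003, 0.987, 0.158], [-0.0, 0.158, -0.987], [-1.0, -0.003, -0.0]]
force: [2.1, 0.7, -0.5]
opening: 0.091
time_s: 8.47
position: [0.908, 0.2601, 0.2572]
tcp_rot: [[0.041, 0.986, 0.16], [0.012, 0.16, -0.987], [-0.999, 0.043, -0.005]]
force: [-1.0, -0.5, -0.8]
opening: 0.089
[ 9.14077213e+00  6.15852818e+01  1.25468090e+01  3.04709498e-01
  1.03411191e+02 -7.77289632e-03] [0.90796976 0.26006657 0.25715908]
```

The tool does tilt when pushed past its reach: it now leans about 2.5° outward, in the direction I need. I'll go on.

```bash
python3 -m inch '{"dp":[[-10,25,0],[-10,25,0],[-10,25,0],[-10,25,0],[-10,25,0],[-10,25,0]],"yaw":[0,0,0,0,0,0]}'
python3 - <<'E'
from rig import bot
s=bot.read_state();print(s["joint_positions"],s["position"])
E
```

```text
time_s: 8.97
position: [0.9315, 0.2498, 0.2926]
tcp_rot: [[0.14, 0.977, 0.163], [0.039, 0.159, -0.987], [-0.989, 0.145, -0.016]]
force: [0.4, -0.2, -0.6]
opening: 0.086
[ 8.06970461 59.57120342 12.51040166  1.09792956 99.60226708 -0.96097113] [0.93154366 0.24980478 0.29263326]
```

```bash
python3 -m inch '{"dp":[[0,40,0],[0,40,0],[0,40,0],[0,40,0],[0,40,0],[0,40,0],[0,40,0],[0,40,0]],"yaw":[0,0,0,0,0,0,0,0]}'
python3 - <<'E'
from rig import bot
s=bot.read_state();print(s["joint_positions"],s["position"])
E
```

```text
time_s: 9.63
position: [1.0008, 0.2397, 0.2863]
tcp_rot: [[0.331, 0.929, 0.167], [0.087, 0.146, -0.986], [-0.939, 0.341, -0.032]]
force: [0.4, -0.4, -0.1]
opening: 0.09
[ 6.46634822 60.8613586  12.55088876  2.81532974 86.74370214 -2.46500803] [1.0007897  0.23967307 0.28634716]
```

```bash
python3 -m inch '{"dp":[[0,41,-5],[0,41,-5],[0,41,-5],[0,41,-5],[0,41,-5],[0,41,-5],[0,41,-5],[0,41,-5],[0,41,-5],[0,41,-5],[0,41,-5],[0,41,-5]],"yaw":[0,0,0,0,0,0,0,0,0,0,0,0]}'
python3 - <<'E'
from rig import bot
s=bot.read_state();print(s["joint_positions"],s["position"])
E
```

```text
time_s: 10.63
position: [1.0531, 0.2722, 0.3926]
tcp_rot: [[0.595, 0.783, 0.179], [0.153, 0.108, -0.982], [-0.789, 0.612, -0.055]]
force: [0.4, 1.0, -1.2]
opening: 0.087
[ 7.48292922 56.97456366 12.54681627  4.43357655 72.79741707 -1.62658326] [1.05307976 0.27220619 0.39256097]
```

```bash
python3 -m inch '{"dp":[[0,41,-5],[0,41,-5],[0,41,-5],[0,41,-5],[0,41,-5],[0,41,-5],[0,41,-5],[0,41,-5],[0,41,-5],[0,41,-5],[0,41,-5],[0,41,-5],[0,41,-5],[0,41,-5]],"yaw":[0,0,0,0,0,0,0,0,0,0,0,0,0,0]}'
python3 - <<'E'
from rig import bot
s=bot.read_state();print(s["joint_positions"],s["position"])
E
```

```text
time_s: 11.8
position: [1.0408, 0.2833, 0.6167]
tcp_rot: [[0.811, 0.549, 0.203], [0.211, 0.048, -0.976], [-0.545, 0.835, -0.077]]
force: [-0.3, -0.6, -0.1]
opening: 0.088
[ 7.7451284  46.86795629 12.54513492  6.40263287 63.95746523 -1.28758855] [1.04075137 0.28334631 0.61674681]
```

```bash
cat > fk.py <<'E'
import numpy as np
from scipy.optimize import least_squares
J=np.array([[-78.524,30.224,82.088,0,67.689],[-33.064,31.089,92.133,0,56.825],[-33.057,26.172,88.385,0,65.196],[9.855,20.406,93.108,0,66.727],[9.14,61.585,12.547,.3,103.411],[8.07,59.571,12.51,1.1,99.602],[6.466,60.861,12.551,2.8,86.744],[7.483,56.975,12.547,4.4,72.797],[7.745,46.868,12.545,6.4,63.957]])
X=np.array([[.231,-.581,.234],[.53704,-.21715,.17322],[.5406,-.2192,.2462],[.4908,.1979,.2699],[.90797,.26007,.25716],[.93154,.2498,.29263],[1.00079,.23967,.28635],[1.05308,.27221,.39256],[1.04075,.28335,.61675]])
a=np.radians(J[:,0]);R=X[:,0]*np.cos(a)+X[:,1]*np.sin(a);O=-X[:,0]*np.sin(a)+X[:,1]*np.cos(a)
def fk(p,j2,j3,j5):
    a1,z0,L1,L2,Lt,o=p;t=np.radians(j2);f=np.radians(j2+j3)+o;s=np.radians(j2+j3+j5)
    return a1+L1*np.sin(t)+L2*np.sin(f)+Lt*np.sin(s), z0+L1*np.cos(t)+L2*np.cos(f)+Lt*np.cos(s)
def res(p):
    r,z=fk(p,J[:,1],J[:,2],J[:,4]);return np.r_[r-R,z-X[:,2]]
s=least_squares(res,[0,.18,.42,.4,.25,0]);P=s.x
if __name__=="__main__":
    print(np.round(P,4),np.abs(s.fun).max(),O)
    for tilt in (50,57,60):
      for r,z in((.80,.5),(.6,.3),(.49,.212),(.49,.25),(.55,.212)):
        q=least_squares(lambda q:np.array(fk(P,q[0],q[1],180-tilt-q[0]-q[1]))-[r,z],[10,100],bounds=([-43,12.5],[126,140]))
        print(tilt,r,z,q.x,180-tilt-q.x.sum(),q.cost)
E
python3 fk.py
```

```text
[-0.0026  0.2701  0.5916  0.4073  0.2952  0.2751] 0.003881161842448827 [0.1107876  0.11101077 0.11116503 0.11097676 0.11253928 0.11655408
 0.12544286 0.132747   0.14050907]
50 0.8 0.5 [19.11479001 75.12969416] 35.75551583057441 1.9301949470128528e-17
50 0.6 0.3 [ 16.23516945 116.79196468] -3.0271341293062335 2.2611788809226553e-27
50 0.49 0.212 [ 24.48188769 136.75641038] -31.238298067296654 3.6598348303430744e-14
50 0.49 0.25 [ 16.93670715 133.93953064] -20.87623778409551 2.4114042783164603e-22
50 0.55 0.212 [ 25.72569759 128.66177178] -24.387469378249108 3.663081746517676e-23
57 0.8 0.5 [18.26405059 80.81859851] 23.9173508983084 7.954156737396985e-21
57 0.6 0.3 [ 18.36841671 121.4172933 ] -16.785710003469603 1.16775490581002e-20
57 0.49 0.212 [ 30.05137375 140.        ] -47.05137375325967 5.8291917183818655e-05
57 0.49 0.25 [ 22.27175791 139.03589621] -38.30765411483665 1.3498337014031874e-16
57 0.55 0.212 [ 30.45711617 133.05457342] -40.51168959844708 1.998813722523913e-15
60 0.8 0.5 [18.1169391  83.10050916] 18.782551743229163 2.0175791615574348e-22
60 0.6 0.3 [ 19.67457166 123.29042146] -22.96499312517119 1.9573095877307747e-18
60 0.49 0.212 [ 32.095157 140.      ] -52.09515699976606 0.00026853635600547065
60 0.49 0.25 [ 24.50321883 139.99999983] -44.50321865792452 2.7331100096036162e-05
60 0.55 0.212 [ 33.02343446 134.79582059] -47.81925504913943 1.6865488968269593e-21
```

The plate's face is now 33° from flat. Before I retract to the mat, I'll model the wrist to check that this tilt can be held there, because joint 5 would otherwise go below 0.

```bash
cat > ik.py <<'E'
import numpy as np
from scipy.spatial.transform import Rotation as Ro
from scipy.optimize import least_squares
from fk import P
a1,z0,L1,L2,Lt,o=P
R0=np.array([[0,-1,0],[0,0,-1],[1,0,0.]])
LO=np.array([-176,-43,12.6,-81,0.3,-163]);HI=np.array([176,126,139.8,261,151.3,163])
def FK(q):
    t=np.radians(q[1]);f=np.radians(q[1]+q[2])+o
    p=np.array([a1+L1*np.sin(t)+L2*np.sin(f),.111,z0+L1*np.cos(t)+L2*np.cos(f)])
    R=Ro.from_euler('ZYZYZ',[0,q[1]+q[2],q[3],q[4],q[5]],degrees=True).as_matrix() if 0 else (Ro.from_euler('Z',q[0],degrees=True)*Ro.from_euler('Y',q[1]+q[2],degrees=True)*Ro.from_euler('Z',q[3],degrees=True)*Ro.from_euler('Y',q[4],degrees=True)*Ro.from_euler('Z',q[5],degrees=True)).as_matrix()@R0
    return Ro.from_euler('Z',q[0],degrees=True).apply(p)+Lt*R[:,0],R
def label(p,R): return p+R@[.016,.004,.055]
def step(q,pt,Rt,w=.3):  # IK toward target from q
    def res(s):
        p,R=FK(s);return np.r_[p-pt,w*Ro.from_matrix(R@Rt.T).as_rotvec(),1e-4*np.radians(s-q)]
    return least_squares(res,np.clip(q,LO+1e-6,HI-1e-6),bounds=(LO,HI)).x
E
python3 - <<'E'
from ik import *
for q in ([7.745,46.868,12.545,6.403,63.957,-1.288],[6.466,60.861,12.551,2.815,86.744,-2.465],[-33.057,26.172,88.385,0,65.196,118.639]):
    p,R=FK(np.array(q));print(p,np.round(R,3).tolist())
# final: label at mat, tool azimuth/tilt fixed to current, roll free
q0=np.array([7.745,46.868,12.545,6.403,63.957,-1.288]);_,Rc=FK(q0)
tgt=np.array([.495,.197,.203])
rng=np.random.default_rng(0)
best={}
for roll in range(-60,61,10):
    Rt=Rc@Ro.from_euler('x',roll,degrees=True).as_matrix();pt=tgt-Rt@[.016,.004,.055]
    sol=None
    for k in range(12):
        q=rng.uniform(LO,HI);q[0]=rng.uniform(-40,60)
        s=step(q,pt,Rt);p,R=FK(s);e=np.linalg.norm(p-pt)+.3*np.linalg.norm(R-Rt)
        if sol is None or e<sol[0]: sol=(e,s)
    print(roll,round(sol[0],4),np.round(sol[1],1),'elev',np.degrees(np.arcsin(Rt[2,1])).round(1))
E
```

```text
[1.03988363 0.28330005 0.61787377] [[0.811, 0.549, 0.203], [0.211, 0.048, -0.976], [-0.545, 0.835, -0.077]]
[1.00088304 0.23971113 0.28675117] [[0.331, 0.929, 0.167], [0.087, 0.146, -0.986], [-0.939, 0.341, -0.032]]
[ 0.53843331 -0.21798677  0.24231884] [[0.004, -0.88, -0.474], [-0.002, -0.474, 0.88], [-1.0, -0.002, -0.004]]
-60 0.0386 [ 13.8  36.3 139.8 180.8  50.6 124.3] elev 29.0
-50 0.0296 [ 14.9  36.  139.8 181.6  50.9 134.5] elev 36.6
-40 0.02 [ 15.7  35.6 139.8 182.   51.1 144.6] elev 43.6
-30 0.0099 [ 16.1  35.  139.8 182.   51.1 154.8] elev 49.6
-20 0.0118 [ 17.5  33.8 139.1 184.5  49.6 163. ] elev 54.2
-10 0.0538 [ 22.9  28.5 133.9 198.5  37.8 163. ] elev 56.7
0 0.0588 [  10.    26.4  136.2  165.5   37.6 -163. ] elev 56.6
10 0.0109 [  15.    28.7  136.5  178.9   42.1 -163. ] elev 54.0
20 0.0 [  15.9   27.2  135.1  181.7   39.3 -155.3] elev 49.3
30 0.0 [  15.    25.8  134.3  180.6   37.1 -144.9] elev 43.2
40 0.0 [  13.9   24.6  133.6  178.9   35.2 -134.2] elev 36.1
50 0.0 [  12.5   23.5  133.1  176.8   33.7 -123.2] elev 28.5
60 0.0 [  10.9   22.7  132.8  174.3   32.6 -111.9] elev 20.5
```

```bash
python3 - <<'E'
from ik import *
tgt=np.array([.495,.197,.203]);rng=np.random.default_rng(1)
for T in (52,57):
  for A in range(-75,136,15):
    b=None
    for roll in (-15,0,15):
        Rt=Ro.from_euler('ZY',[A,-T],degrees=True).as_matrix()@np.array([[0,1,0],[0,0,-1],[-1,0,0.]])@Ro.from_euler('x',roll,degrees=True).as_matrix()
        pt=tgt-Rt@[.016,.004,.055]
        for k in range(5):
            q=rng.uniform(LO,HI);q[0]=rng.uniform(-40,60)
            s=step(q,pt,Rt);p,R=FK(s);e=np.linalg.norm(p-pt)+.3*np.linalg.norm(R-Rt)
            m=np.minimum(s-LO,HI-s).min()
            if e<.002 and (b is None or m>b[0]): b=(m,roll,s,np.degrees(np.arcsin(Rt[2,1])))
    print(T,A,None if b is None else (round(b[0],1),b[1],np.round(b[2],0),round(b[3],1)))
E
```

```text
52 -75 (np.float64(32.1), -15, array([ 34.,  43.,  83., -49.,  81., 114.]), np.float64(49.6))
52 -60 (np.float64(24.6), -15, array([ 37.,  40.,  92., -56.,  70., 113.]), np.float64(49.6))
52 -45 (np.float64(15.3), 15, array([ 36.,  35., 100., -66.,  59., 140.]), np.float64(49.6))
52 -30 (np.float64(2.1), 15, array([ 36.,  31., 109., -79.,  47., 143.]), np.float64(49.6))
52 -15 (np.float64(5.5), -15, array([ 34.,  31., 120., 256.,  38., 129.]), np.float64(49.6))
52 0 (np.float64(10.4), -15, array([ 27.,  29., 129., 220.,  34., 148.]), np.float64(49.6))
52 15 None
52 30 (np.float64(3.6), 15, array([   3.,   24.,  136.,  142.,   35., -150.]), np.float64(49.6))
52 45 (np.float64(4.5), 15, array([  -9.,   24.,  135.,  109.,   42., -140.]), np.float64(49.6))
52 60 (np.float64(9.3), 15, array([ -17.,   25.,  130.,   83.,   51., -134.]), np.float64(49.6))
52 75 (np.float64(16.6), 15, array([ -20.,   27.,  123.,   65.,   60., -130.]), np.float64(49.6))
52 90 (np.float64(25.2), 15, array([ -20.,   29.,  115.,   52.,   70., -129.]), np.float64(49.6))
52 105 (np.float64(32.5), 15, array([ -18., 
[... 739 characters left out ...]
ne
57 30 None
57 45 (np.float64(1.0), 15, array([ -12.,   29.,  139.,  115.,   51., -152.]), np.float64(54.1))
57 60 (np.float64(6.9), 15, array([ -20.,   29.,  133.,   88.,   56., -143.]), np.float64(54.1))
57 75 (np.float64(15.2), 15, array([ -22.,   30.,  125.,   68.,   64., -137.]), np.float64(54.1))
57 90 (np.float64(24.6), 15, array([ -22.,   32.,  115.,   54.,   73., -133.]), np.float64(54.1))
57 105 (np.float64(29.7), 15, array([ -20.,   35.,  106.,   44.,   83., -133.]), np.float64(54.1))
57 120 (np.float64(27.7), 15, array([ -16.,   38.,   96.,   36.,   93., -135.]), np.float64(54.1))
57 135 (np.float64(23.8), 15, array([ -12.,   42.,   87.,   28.,  102., -139.]), np.float64(54.1))
```

```bash
python3 - <<'E'
from rig import bot
import cv2
for n in("scene","top"):
    cv2.imwrite(f"pics/{n}2.png",bot.capture(n)["color"][:,:,::-1])
from h import *
for p in ((625,180),(600,60),(640,100)): print(ray('s',*p,0))
print(ray('t',2,200,0),ray('t',638,200,0))
E
python3 - <<'E'
from ik import *
q=np.array([8.07,59.571,12.51,1.098,99.602,-.961])
for w in (.1,.2,.3,.5,1):
    s=q.copy();p,R=FK(s)
    for k in range(8):
        s=step(s,p+R@[0,.04,0],R,w);p,R=FK(s)
    print(w,np.round(s,1),p.round(3))
print('obs 6.47 60.86 12.55 2.8 86.7 -2.5; 1.0008 .2397 .2863')
E
```

```text
[0.45355523 0.8372084  0.        ]
[-0.21540683  1.11906671  0.        ]
[0.06533363 1.11542823 0.        ]
[0.52205978 0.7159349  0.        ] [ 0.49517072 -0.8132154   0.        ]
0.1 [ 6.4 60.  12.6  9.8 44.5 -5.4] [1.155 0.278 0.447]
0.2 [ 6.4 59.2 12.6  7.  58.8 -3.6] [1.113 0.267 0.401]
0.3 [ 6.4 59.3 12.6  5.2 70.  -2.9] [1.073 0.257 0.357]
0.5 [ 6.4 60.3 12.6  3.3 83.  -2.5] [1.018 0.244 0.304]
1 [ 6.5 61.7 12.6  1.9 92.6 -2.5] [0.972 0.233 0.264]
obs 6.47 60.86 12.55 2.8 86.7 -2.5; 1.0008 .2397 .2863
```

View pics/scene2.png

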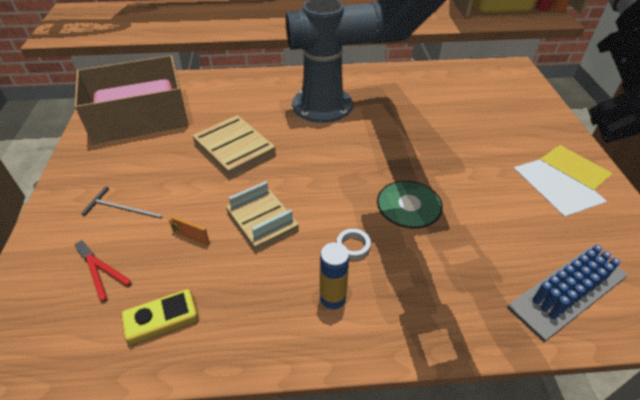

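View pics/top2.png

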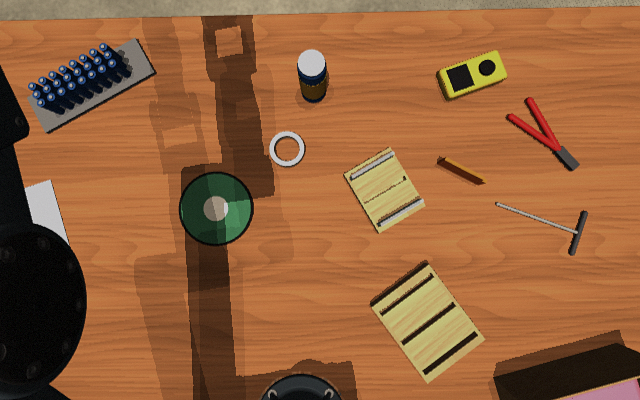

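```bash
cat > sim.py <<'E'
from ik import *
def run(q,rows,w=.57):
    s=np.array(q,float);p,R=FK(s)
    for tx,ty,tz,yw in rows:
        Rt=R@Ro.from_euler('x',yw,degrees=True).as_matrix()
        n=step(s,p+R@(np.array([tx,ty,tz])/1000),Rt,w)
        k=max(1,np.abs((n-s)/np.array([9.3,9.3,10.5,10.5,10.5,10.5])).max())
        s=s+(n-s)/k;p,R=FK(s)
    return s
def show(s):
    p,R=FK(s);x=R[:,0];print(np.round(s,1),p.round(3),'az %.0f T %.0f elev %.1f'%(np.degrees(np.arctan2(x[1],x[0])),90+np.degrees(np.arcsin(x[2])),np.degrees(np.arcsin(R[2,1]))),'lab',label(p,R).round(3))
E
python3 - <<'E'
from sim import *
q=[7.745,46.868,12.545,6.403,63.957,-1.288]
for row in ([0,0,-41,0],[20,0,-36,0],[20,20,-30,0],[30,0,-28,0],[0,20,-36,0],[-20,0,-36,0],[0,0,41,0],[25,0,33,0],[20,20,30,0]):
    s=q;print(row)
    for k in range(3): s=run(s,[row]*15);show(s)
E
```

```text
[0, 0, -41, 0]
[ 45.2  51.7  12.6 -28.9  57.1  36. ] [0.782 0.776 0.581] az 19 T 65 elev 63.8 lab [0.812 0.728 0.572]
[ 70.7  58.2  12.6 -52.4  51.5  61.8] [0.44  1.039 0.533] az 31 T 76 elev 71.9 lab [0.48  1.    0.523]
[ 90.7  60.9  12.6 -67.   48.8  76.3] [0.08  1.134 0.535] az 47 T 85 elev 75.2 lab [0.13  1.108 0.524]
[20, 0, -36, 0]
[ 36.1  63.   12.6 -24.8  40.   33.3] [0.945 0.729 0.418] az 19 T 68 elev 66.8 lab [0.976 0.682 0.409]
[ 53.2  71.3  12.6 -50.9  28.9  62.6] [0.734 0.982 0.329] az 31 T 78 elev 74.0 lab [0.774 0.942 0.32 ]
[ 67.4  72.7  12.6 -65.7  26.   78.6] [0.479 1.134 0.336] az 44 T 84 elev 76.1 lab [0.528 1.105 0.327]
[20, 20, -30, 0]
[ 29.   53.3  12.6 -14.8  40.9  21. ] [0.979 0.615 0.603] az 19 T 74 elev 72.9 lab [1.011 0.567 0.596]
[ 43.   51.9  12.6 -31.4  30.9  36.2] [0.818 0.808 0.695] az 28 T 88 elev 81.7 lab [0.857 0.766 0.691]
[ 56.1  46.9  12.6 -43.8  27.4  44.6] [0.599 0.921 0.827] az 37 T 100 elev 78.0 lab [0.645 0.887 0.827]
[30, 0, -28, 0]
[ 28.7  68.   12.6 -18.1  31.9  26.2] [1.042 0.643 0.341] az 19 T 69 elev 68.0 lab [1.072 0.595 0.333]
[ 41.
[... 1185 characters left out ...]
 -1.036  0.37 ]
[25, 0, 33, 0]
[-16.6  68.4  12.6  38.8  42.4 -39. ] [ 1.209 -0.115  0.321] az 11 T 66 elev 66.0 lab [ 1.234 -0.166  0.315]
[-32.   80.3  12.6  66.2  34.1 -71.4] [ 1.163 -0.417  0.159] az 0 T 74 elev 74.4 lab [ 1.179 -0.472  0.159]
[-45.1  83.8  12.6  78.   33.  -86.1] [ 1.041 -0.664  0.12 ] az -12 T 78 elev 77.8 lab [ 1.046 -0.721  0.123]
[20, 20, 30, 0]
[-16.   56.1  12.6  35.5  46.6 -30.9] [ 1.166 -0.09   0.551] az 10 T 72 elev 72.1 lab [ 1.191 -0.142  0.547]
[-31.5  57.7  12.6  55.8  40.  -49.5] [ 1.122 -0.374  0.591] az 1 T 85 elev 85.0 lab [ 1.139 -0.429  0.592]
[-45.5  54.7  12.6  67.8  38.3 -57.1] [ 0.988 -0.606  0.687] az -10 T 95 elev 84.7 lab [ 0.994 -0.663  0.69 ]
```

```bash
python3 - <<'E'
from sim import *
q=np.array([7.745,46.868,12.545,6.403,63.957,-1.288]);_,Rc=FK(q)
tgt=np.array([.495,.197,.203])
for roll in (14,17,20):
  Rt=Rc@Ro.from_euler('x',roll,degrees=True).as_matrix()
  for dz in (0,.012):
    pf=tgt+[0,0,dz]-Rt@[.016,.004,.055]
    print('ROLL',roll,dz,pf.round(4),'elev',np.degrees(np.arcsin(Rt[2,1])))
    for via in ([[.75,-.1,.5],[.5,-.15,.45]],[[.7,.0,.45],[.5,-.05,.4]],[[.65,-.2,.5],[.4,-.2,.5]]):
        s=q.copy();p=FK(s)[0];mn=[];jump=0
        for v in via+[pf]:
            d=np.array(v)-p;n=int(np.ceil(np.linalg.norm(d)/.038));p0=p
            for k in range(n):
                o=s;s=step(s,p0+d*(k+1)/n,Rt);mn.append(s);jump=max(jump,np.abs(s-o)[3:].max()) if len(mn)>1 else 0
            p=np.array(v);e=np.linalg.norm(FK(s)[0]-p);print('   ',np.round(s,1),round(e,4))
        mn=np.array(mn);print('  n',len(mn),'minJ5',mn[:,4].min().round(1),'jump',jump.round(1))
E
```

```text
ROLL 14 0 [0.4762 0.2471 0.2238] elev 52.301543264898115
    [-29.6  15.8  84.5  53.7  46.5 -51.8] 0.0
    [-5.850e+01 -1.000e-01  1.123e+02  6.280e+01  6.440e+01 -8.160e+01] 0.0
    [  16.3   28.1  135.7  182.1   40.8 -161.4] 0.0
  n 34 minJ5 31.7 jump 16.5
    [-21.5  12.   97.9  60.4  34.7 -57.7] 0.0
    [-46.4  -1.1 122.9  71.2  50.7 -87. ] 0.0
    [  16.3   28.1  135.7  182.1   40.8 -161.4] 0.0
  n 29 minJ5 31.0 jump 16.4
    [-45.8  11.3  90.6  58.4  58.8 -64.6] 0.0
    [-79.7  -6.5 109.7  56.9  86.4 -84.1] 0.0
    [  16.3   28.1  135.7  182.1   40.8 -161.4] 0.0
  n 38 minJ5 31.5 jump 19.7
ROLL 14 0.012 [0.4762 0.2471 0.2358] elev 52.301543264898115
    [-29.6  15.8  84.5  53.7  46.5 -51.8] 0.0
    [-5.850e+01 -1.000e-01  1.123e+02  6.280e+01  6.440e+01 -8.160e+01] 0.0
    [  16.3   25.7  135.   182.3   37.7 -161.6] 0.0
  n 33 minJ5 30.1 jump 17.9
    [-21.5  12.   97.9  60.4  34.7 -57.7] 0.0
    [-46.4  -1.1 122.9  71.2  50.7 -87. ] 0.0
    [  16.3   25.7  135.   182.3   37.7 -161.6] 0.0
  n 28 minJ5 29.6 jump 18.1
    [-45.8  11.3  90.6  58.4  58.8 -64.6] 0.0
    [-79.7  -6.5
[... 1827 characters left out ...]
6.4 -78.1] 0.0
    [  15.9   27.2  135.1  181.7   39.3 -155.3] 0.0
  n 38 minJ5 31.5 jump 20.3
ROLL 20 0.012 [0.4795 0.2461 0.2404] elev 49.28478854025465
    [-29.6  15.8  84.5  53.7  46.5 -45.8] 0.0
    [-5.850e+01 -1.000e-01  1.123e+02  6.280e+01  6.440e+01 -7.560e+01] 0.0
    [  15.9   24.8  134.4  181.8   36.2 -155.5] 0.0
  n 33 minJ5 29.5 jump 18.0
    [-21.5  12.   97.9  60.4  34.7 -51.7] 0.0
    [-46.4  -1.1 122.9  71.2  50.7 -81. ] 0.0
    [  15.9   24.8  134.4  181.8   36.2 -155.5] 0.0
  n 28 minJ5 29.2 jump 18.1
    [-45.8  11.3  90.6  58.4  58.8 -58.6] 0.0
    [-79.7  -6.5 109.7  56.9  86.4 -78.1] 0.0
    [  15.9   24.8  134.4  181.8   36.2 -155.5] 0.0
  n 38 minJ5 29.8 jump 20.1
```

The model matches the arm to about 1 mm. A feasible route keeps this tilt: swing in past y≈0 so joint 4 turns over, then come to the mat. First a small roll to keep joint 6 in range.

```bash
python3 -m inch '{"dp":[[-15,0,0],[-20,0,0],[-20,0,0],[0,0,0]],"yaw":[5,5,5,0]}'
cat > d.py <<'E'
from rig import bot
import numpy as np,sys
from sim import *
def go(*tg):
    s=bot.read_state();R=s["tcp_rot"];p=s["position"]
    print(round(s["time_s"],2),'elev',np.degrees(np.arcsin(R[2,1])).round(1),p.round(4),np.round(s["joint_positions"],1),'label',label(p,R).round(4),'op',round(s["opening"]*87,1))
    for t in tg:
        t=np.array(t) if t!='F' else np.array([.495,.197,.203])-R@[.016,.004,.055]
        d=R.T@(t-p)*1000;print(t,'->',d.round(1),np.linalg.norm(d).round());p=t
E
python3 -c "
from d import *
go([.7,0,.45],[.5,-.05,.4],'F')"
```

```text
time_s: 12.23
position: [0.9945, 0.2716, 0.6514]
tcp_rot: [[0.814, 0.579, 0.054], [0.212, -0.209, -0.955], [-0.542, 0.788, -0.292]]
force: [-0.2, 0.2, 2.0]
opening: 0.093
12.23 elev 52.0 [0.9945 0.2716 0.6514] [ 7.3 39.8 22.   6.9 61.4 13.1] label [1.0128 0.2216 0.6298] op 8.1
[0.7  0.   0.45] -> [-188.  -272.6  302.3] 448.0
[ 0.5  -0.05  0.4 ] -> [-146.2 -144.8   51.6] 212.0
[0.47669697 0.24696109 0.22458446] -> [ 138.9 -213.7 -233.5] 346.0
```

```bash
python3 -m inch '{"dp":[[-13.4,-19.5,21.6],[-13.4,-19.5,21.6],[-13.4,-19.5,21.6],[-13.4,-19.5,21.6],[-13.4,-19.5,21.6],[-13.4,-19.5,21.6],[-13.4,-19.5,21.6],[-13.4,-19.5,21.6],[-13.4,-19.5,21.6],[-13.4,-19.5,21.6],[-13.4,-19.5,21.6],[-13.4,-19.5,21.6],[-13.4,-19.5,21.6],[-13.4,-19.5,21.6]],"yaw":[0,0,0,0,0,0,0,0,0,0,0,0,0,0]}'
python3 -c "
from d import *
go([.5,-.05,.4],'F')"
```

```text
time_s: 13.4
position: [0.7008, -0.0015, 0.4447]
tcp_rot: [[0.81, 0.584, 0.054], [0.211, -0.204, -0.956], [-0.547, 0.786, -0.288]]
force: [-0.2, -0.1, -0.9]
opening: 0.09
13.4 elev 51.8 [ 0.7008 -0.0015  0.4447] [-21.6  12.3  98.   60.6  34.6 -57.3] label [ 0.7191 -0.0516  0.4232] op 7.8
[ 0.5  -0.05  0.4 ] -> [-148.4 -142.5   48.3] 211.0
[0.47672084 0.2470283  0.22444859] -> [ 139.8 -212.  -234.7] 346.0
```

```bash
python3 -m inch '{"dp":[[-18.5,-17.8,6],[-18.5,-17.8,6],[-18.5,-17.8,6],[-18.5,-17.8,6],[-18.5,-17.8,6],[-18.5,-17.8,6],[-18.5,-17.8,6],[-18.5,-17.8,6]],"yaw":[0,0,0,0,0,0,0,0]}'
python3 -c "
from d import *
go('F')"
```

```text
time_s: 14.07
position: [0.5002, -0.0489, 0.4006]
tcp_rot: [[0.81, 0.584, 0.055], [0.211, -0.203, -0.956], [-0.547, 0.786, -0.287]]
force: [-0.1, -0.4, -0.6]
opening: 0.083
14.07 elev 51.8 [ 0.5002 -0.0489  0.4006] [-46.   -1.4 122.6  70.7  50.6 -85.1] label [ 0.5185 -0.0989  0.3792] op 7.2
[0.47670344 0.24703506 0.22441794] -> [ 139.8 -212.2 -233.6] 345.0
```

```bash
python3 -m inch '{"dp":[[4.7,-7.1,-7.8],[4.7,-7.1,-7.8],[4.7,-7.1,-7.8],[4.7,-7.1,-7.8],[4.7,-7.1,-7.8],[4.7,-7.1,-7.8],[4.7,-7.1,-7.8],[4.7,-7.1,-7.8],[4.7,-7.1,-7.8],[4.7,-7.1,-7.8],[4.7,-7.1,-7.8],[4.7,-7.1,-7.8],[4.7,-7.1,-7.8],[4.7,-7.1,-7.8],[4.7,-7.1,-7.8]],"yaw":[0,0,0,0,0,0,0,0,0,0,0,0,0,0,0]}'
python3 -c "
from d import *
go('F')"
```

```text
time_s: 15.32
position: [0.4904, 0.1002, 0.3122]
tcp_rot: [[0.81, 0.584, 0.054], [0.21, -0.203, -0.956], [-0.548, 0.786, -0.287]]
force: [0.1, 0.6, -0.3]
opening: 0.085
15.32 elev 51.8 [0.4904 0.1002 0.3122] [ -17.2    8.5  134.8  119.    30.2 -121.3] label [0.5086 0.0501 0.2908] op 7.4
[0.47675243 0.24705054 0.22442358] -> [  67.9 -106.8 -116. ] 172.0
```

```bash
python3 -m inch '{"dp":[[4.5,-7.1,-7.7],[4.5,-7.1,-7.7],[4.5,-7.1,-7.7],[4.5,-7.1,-7.7],[4.5,-7.1,-7.7],[4.5,-7.1,-7.7],[4.5,-7.1,-7.7],[4.5,-7.1,-7.7],[4.5,-7.1,-7.7],[4.5,-7.1,-7.7],[4.5,-7.1,-7.7],[4.5,-7.1,-7.7],[4.5,-7.1,-7.7],[4.5,-7.1,-7.7],[4.5,-7.1,-7.7],[0,0,0],[0,0,0],[0,0,0]],"yaw":[0,0,0,0,0,0,0,0,0,0,0,0,0,0,0,0,0,0]}'
python3 -c "
from d import *
go('F')
import cv2
for n in('scene','top'):
    c=bot.capture(n)['color'][:,:,::-1];cv2.imwrite(f'pics/f_{n}.png',c)
    a=c[90:270,320:520] if n=='scene' else c[120:300,130:330]
    cv2.imwrite(f'pics/fz_{n}.png',cv2.resize(a,(660,594),interpolation=cv2.INTER_CUBIC))
from h import proj
s=bot.read_state();print(proj('s',label(s['position'],s['tcp_rot'])),proj('t',label(s['position'],s['tcp_rot'])))"
```

```text
time_s: 16.82
position: [0.4763, 0.2469, 0.2254]
tcp_rot: [[0.81, 0.584, 0.053], [0.211, -0.205, -0.956], [-0.547, 0.785, -0.29]]
force: [-0.3, 0.4, -0.1]
opening: 0.085
16.82 elev 51.7 [0.4763 0.2469 0.2254] [  16.2   27.8  135.2  182.1   39.8 -160.5] label [0.4945 0.1969 0.2039] op 7.4
[0.47677169 0.24700441 0.22454734] -> [ 0.9 -0.4  0.1] 1.0
[421.15295544 144.31759107] [184.39247009 204.34131211]
```

View pics/f_scene.png

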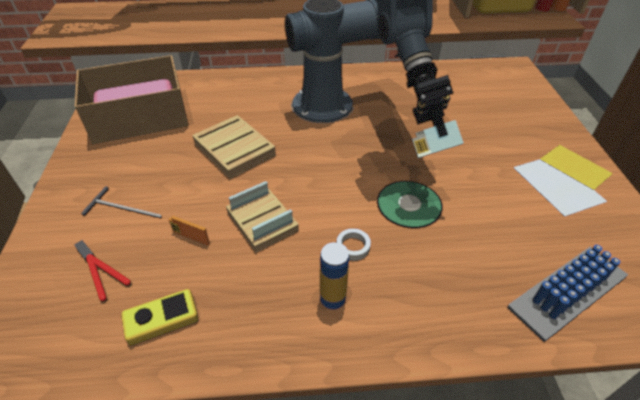

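View pics/fz_scene.png

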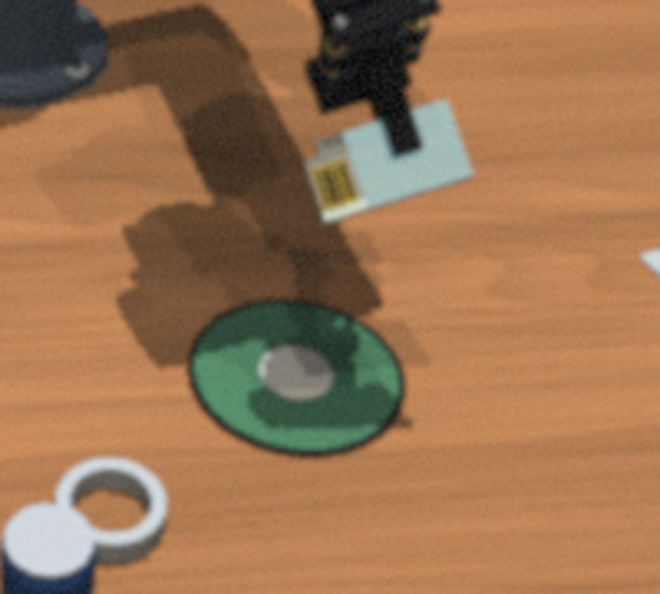

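View pics/fz_top.png

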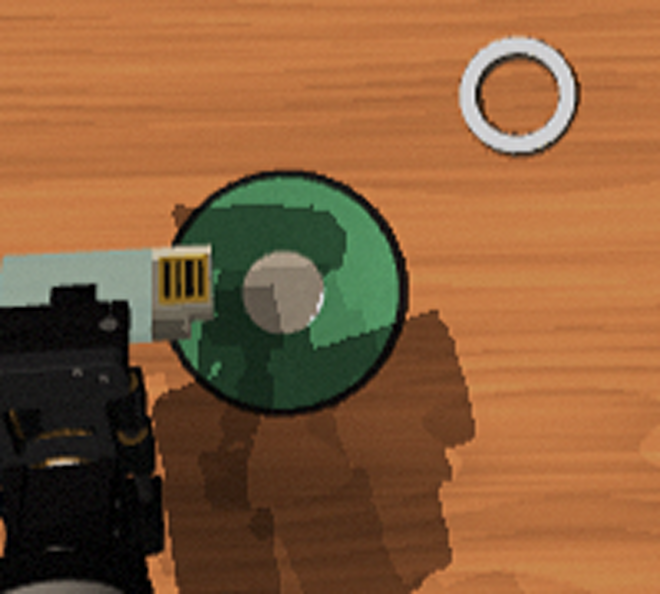

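The scene view shows the label, its face up, at pixel (421,146); the model predicts (421,144). The top view shows it at (186,204), with (184,204) predicted. The spares, can and tape are all in their original places. I'll hold briefly, check it is steady, then hand in.

```bash
python3 -m inch '{"dp":[[0,0,0],[0,0,0],[0,0,0],[0,0,0]],"yaw":[0,0,0,0]}'
python3 -c "
from d import *
go('F');print(np.abs(bot.read_state()['qvel']).max())
print(bot.hand_in())"
```

```text
time_s: 17.25
position: [0.4758, 0.2466, 0.2258]
tcp_rot: [[0.81, 0.584, 0.053], [0.211, -0.206, -0.956], [-0.547, 0.785, -0.29]]
force: [-0.6, 0.6, 0.2]
opening: 0.089
17.25 elev 51.7 [0.4758 0.2466 0.2258] [  16.2   27.7  135.2  182.1   39.8 -160.5] label [0.494  0.1966 0.2042] op 7.8
[0.47680499 0.24700596 0.22457186] -> [ 1.5 -0.4  0. ] 2.0
0.1795371086811512
the job is handed in; nothing more can be done
None
```

I took the notched, frosted plate out of the middle slot by its clear part and handed the job in at 17.3 s, still holding it over the mat; no verdict was reported.

- **How the tilt was made:** the moves cannot command tilt, so I pushed the arm just past its full reach, which leaned the tool over. I then brought the plate back to the mat at that angle by a route that kept every joint in range. Joint 3 ran close to its lower limit during the tilt (lowest reading 12.51° against 12.49°). Joint 6 finished about 3° inside its range.
- **Label position:** it was at about (0.494, 0.197, 0.204) m, and I measured the white spot at about (0.495, 0.197) m. That is about 20 cm above the spot. Both pictures agree with this to within about 2 pixels (3–5 mm).
- **Label face:** it is turned upward, about 38° from flat, against the 45° allowed.
- **Steadiness and the rest:** the arm was practically still, the grip was closed on the 8 mm plate, and the force on the tool was near zero. In the last pictures both spares were in the rack, and the can and tape had not moved.

No check failed.

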